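Index the imaging stage and hold the sample chamber in its corner

ROBOT

A 7-joint arm with a two-finger parallel gripper is mounted at the origin on the work surface. World frame = base frame: x ahead of the robot, y to its left, z up, the work surface at z = 0. Lengths are in m, angles in rad, forces in N, time in s.
With the tool pointing down it reaches from about 0.425 to 0.95 m from the base axis. Payload 4.7 kg.
Tool frame: the origin (TCP) lies midway between the tips of the shut fingers; the grasp point (between the pads) lies 19 mm behind it (env.grip_point_offset is the distance from the TCP to the grasp point, in m); z points along the fingers, y is the line along which they close (so a half turn about z gives the same grasp; the last joint's range is limited). The gripper opens to 87 mm and grips with 3 to 60 N. Pads are 19 mm wide; open, the fingers measure 117 mm over their backs; the gripper's body (75 mm by 190 mm) begins 51 mm behind the grasp point.
Start: joints at [-1.19, 0.469, -0.049, 1.532, 0.024, 1.141, -0.082], TCP at [0.269, 0.619, 0.223] pointing down, gripper open.
Joint ranges: [-2.59, 2.59], [-0.33, 1.99], [-1.39, 1.29], [0.1, 2.45], [-1.04, 4.18], [0.21, 1.99], [-2.66, 2.66]. Speed limits (rad/s): [2.57, 2.57, 3.14, 3.14, 3.14, 3.14, 3.14].

INTERFACE

Orientations are given as a rotation vector (axis times angle).
In Python, from rig import sensors, optics, env, spot_in, tip_of gives the robot as it stands. The module is installed in compiled form; this text tells all that it offers.
- The arm moves only by the shell command python3 -m jog 'ROWS' [FORCE]. ROWS is JSON, a list of rows, each a list of 7 numbers: the shift along the world's x, y, z each as a share of 300 mm, from -1 to 1, then the turn, a rotation vector about the world's x, y, z each as a share of 90 degrees, from -1 to 1, then the gripper's target within -1 to 1 (shut at 1, half-way at 0, fully open at -1). A call has exactly 5 rows; each row is the pose to reach, as a shift and turn from the pose commanded when the call began; what a row does not reach only later rows make up. A row lasts 1/8 s, in which the tool goes at most 62.5 mm and 10.7 degrees, less where a joint would pass 70% of its speed; a pose out of reach is approached as far as the arm can. A call with a number of a shift or a turn outside -1 to 1 is refused whole. A call with a gripper value outside its range is refused whole. The fingers move at their own pace and stop on an object; FORCE is the grip in N (left out, the last holds). Time passes only in rows, so rows that repeat a pose let the fingers close, or fill a call up. It gives the time, the measured TCP pose, the force and the opening at its end, in the units of the state.
- sensors.get_state(): the state, without advancing time (a new reading comes with each control period).
- optics.grab_frame(name): name is "side" or "top"; returns (picture, depth): 420x560x3 uint8, red, green, blue; 420x560 float32, m along the optical axis (not along the pixel's ray), 0 where there is no reading.
- optics.calibration(name): a dict with "K" (3x3 intrinsics, pixels), "R" (3x3) and "t" (3): a world point X has camera coordinates R X + t. Camera axes: x right, y down, z forward; pixel columns grow to the right and rows downward; lengths in m; the calibration is good to about 2 mm. A picture is of the moment at which its call begins. calibration takes no time and is no camera call.
- env.sign_off(): hands the job in, once; it reports no verdict.
Trained networks look in the newest picture that a camera, given by its name, has taken for a name from the list of things; names that differ only in an ending like _2 or _b are one class to them, and where a whole thing is asked for, a point or a joint stands for the part that bears it (a point fixed in the world has none). Each returns a list of dicts, best first, with "score" (0 to 1); they miss things now and then, are a little off and sometimes report something else, mostly with a low value. They report only what shows in the picture. A call takes as long as a camera call.
- spot_in(label, camera): "centre" ([x, y, z] in m, in the coordinates of the camera as it stood for that picture, good to about 4 mm: the middle of the surface that is visible of it).
- tip_of(label, camera): "centre" ([x, y, z] in m, in the coordinates of the camera as it stood for that picture, good to about 4 mm: a listed point, or the origin of a listed thing).
The state is a dict: "clock": time; "joints": joint angles; "joint_velocities": joint speeds; "joint_efforts": joint torques, N m; "ee_pos": TCP position; "tool_rot": TCP orientation; "contact_force": force on the tool from outside, world axes, zero at the start; "wrist_torque": the same for the moment, N m; "width": finger opening in m.
Only numpy, scipy, OpenCV 4.12 (cv2) and the standard library are available. Lean on these libraries where they do the work, as an engineer would, in place of code of your own. Each camera call takes 0.05 s, during which the arm holds its last target. There are 200 camera calls.

TASK

Turn the rotary imaging stage counterclockwise (its upright post is there to turn it by) until it clicks into its detent, then let go of it. After that, pick up the aluminium sample-chamber block, set it flat on the stage and press it firmly into the corner, its long side flush along the long fence and its end flush against the short fence. Finish while still holding it there with the gripper, pressed against both fences with the stage still in its detent; leave the glassware and boxes around it where they stand.

Things in the scene. Friction and masses are not known exactly. Their poses are not given: they have to be found in the camera images.
- turntable (a joint): angle of the stage's round aluminium top (210 mm across, top face 30 mm above the bench) about its vertical axis. Grows counterclockwise seen from above, 0 to 2.1 rad; starts at 0.15 to 0.7. One detent, at 1.571 rad; it can be turned past it, and stays where left. Free turning takes about 1 N at the post, entering the detent 4 to 6 N; within 0.04 rad the detent centres the top.
- stage_center (a point): the point on the turntable's axis on its top face; turns with the turntable. Its +x points to the short fence, its +y to the long fence, z up. When the block is home its underside's centre is at this point, and its x axis lies along this x axis (either way round).
- post_top (a point): centre of the top end of the round steel post for turning the stage: diameter 16 mm, 55 mm tall above the turntable's face (top 85 mm above the bench), 90 mm from the axis, standing at x = +30, y = -85 mm of stage_center.
- fence_long: long steel fence on the turntable, a bar 72 x 8 x 18 mm high. Origin: foot of its inner face at mid-length, which is x = -6, y = +28 mm of stage_center; axes parallel to stage_center's, inner face looks to -y.
- fence_short: short steel fence on the turntable, a bar 40 x 8 x 18 mm high. Origin: foot of its inner face at mid-length, which is x = +40, y = -4 mm of stage_center; axes parallel to stage_center's, inner face looks to -x.
- stage_base: round dark steel base of the rotary stage, 240 mm across, 13 mm high, fixed to the bench; origin at the centre of its underside. Its +x points to the detent housing, 30 mm wide, 28 mm high, reaching with its knob to 173 mm from the axis; in it a sprung ball, which drops between two pins on the turntable's rim (at -y of stage_center) to make the detent.
- block: aluminium sample-chamber block, about 0.3 kg: 80 x 56 x 24 mm high, six round windows in its top, and on top a grip rib 50 mm long along x, 14 mm thick along y, 30 mm high (rib top 54 mm above the underside). Origin: centre of its underside; x along its length, z up; the same after half a turn. It starts on a flat black rubber mat 130 x 110 x 4 mm.
- flask: bystander: small empty conical glass flask, 84 mm across, 124 mm tall; origin at the centre of its underside
- bottle: bystander: white plastic bottle, 64 mm across, 160 mm tall; origin at the centre of its underside
- slide_box: bystander: yellow microscope-slide box with a white lid, 86 x 51 x 33 mm; origin at the centre of its underside
- dish: bystander: shallow covered glass dish, 92 mm across, 16 mm high; origin at the centre of its underside

How it is judged:
On the way:
1. the stage stands in its detent and is let go, the block not yet on it (value of joint turntable between 1.52 and 1.62 rad and contact force between the fingers and stage_base below 0.1 N and horizontal distance between block and stage_center above 0.1 m), for 0.2 s.
At the end, for the whole second after the job is handed in: The turntable is in its detent (within 0.06 rad), the block lies flat on it (3 mm, 0.05 rad), flush in the corner (3 mm, 0.05 rad), pressed against each fence with more than 1.5 N, held still by the fingers (value of joint turntable between 1.51 and 1.63 rad and contact force between block and fence_long above 1.5 N and contact force between block and fence_short above 1.5 N and contact force between the fingers and block above 1.5 N and x of block in the frame of stage_center between -0.003 and 0.003 m and y of block in the frame of stage_center between -0.003 and 0.003 m and z of block in the frame of stage_center between -0.003 and 0.003 m and angle between the x axis of block and the x axis of stage_center, either way round below 0.05 rad and angle between block's own z axis and vertical below 0.05 rad and linear speed of block below 0.01 m/s); the arm keeps its last pose, push and grip.
It fails at once if a bystander is moved by more than 30 mm (distance of any of flask, bottle, slide_box, dish from where it was at the start of the episode above 0.03 m).
It also fails if it takes over 64 s, if anything falls off the work surface, if the arm or the gripper's body presses on something with over 40 N, if the wrist force passes 120 N, or if a joint passes its speed limit or range.

## Working session

There is one attempt and no reset: what is moved stays moved. The work goes in short steps, Python scripts to look and compute and a shell command to move; the robot and the scene stay as the last step left them, time stands still between calls to the robot, and variables do not carry over. Pictures are saved under pics/ and viewed, on a budget of 10 in all, crops included, one or two more only if the job needs it, and the job is handed in when it is done.

```bash
mkdir -p pics; cat > h.py <<'E'
import numpy as np,cv2
from rig import sensors,optics,env,spot_in,tip_of
def w(c,cam):
    k=optics.calibration(cam);return np.array(k["R"]).T@(np.array(c)-np.array(k["t"]))
def snap(cam,fn=None):
    p,d=optics.grab_frame(cam)
    if fn: cv2.imwrite('pics/'+fn,p[:,:,::-1])
    return p,d
def cloud(d,cam):
    k=optics.calibration(cam);K=np.array(k["K"]);v,u=np.mgrid[:d.shape[0],:d.shape[1]]
    c=np.stack([(u-K[0,2])/K[0,0]*d,(v-K[1,2])/K[1,1]*d,d],-1)
    return (c-np.array(k["t"]))@np.array(k["R"])
E
python3 - <<'E'
from h import *
np.set_printoptions(precision=3,suppress=True)
im=[]
for c in("top","side"):
    p,d=snap(c,c+'0.png')
    for n in("stage_center","post_top","block","stage_base","fence_long","fence_short","flask","bottle","slide_box","dish"):
        r=tip_of(n,c)[:2]
        print(c,n,[(w(x["centre"],c),round(x["score"],2)) for x in r])
s=sensors.get_state();print(s["clock"],s["ee_pos"],s["tool_rot"],s["contact_force"],s["width"],env.grip_point_offset)
E
```

```text
top stage_center [(array([0.527, 0.191, 0.031]), 0.81)]
top post_top [(array([0.561, 0.102, 0.084]), 0.75)]
top block [(array([ 0.582, -0.185,  0.002]), 0.94)]
top stage_base [(array([ 0.531,  0.193, -0.001]), 0.72)]
top fence_long [(array([0.519, 0.219, 0.03 ]), 0.65)]
top fence_short [(array([0.57 , 0.189, 0.027]), 0.58)]
top flask [(array([0.714, 0.37 , 0.002]), 0.81), (array([ 0.68 , -0.412,  0.   ]), 0.25)]
top bottle [(array([ 0.684, -0.411,  0.   ]), 0.97)]
top slide_box [(array([0.493, 0.435, 0.001]), 0.77)]
top dish [(array([ 0.486, -0.426, -0.003]), 0.74)]
side stage_center [(array([0.528, 0.188, 0.031]), 0.87)]
side post_top [(array([0.556, 0.107, 0.088]), 0.96)]
side block [(array([ 0.587, -0.186,  0.005]), 0.98)]
side stage_base [(array([0.53 , 0.193, 0.001]), 0.89)]
side fence_long [(array([0.524, 0.215, 0.028]), 0.47)]
side fence_short [(array([0.57 , 0.188, 0.032]), 0.35)]
side flask [(array([ 0.708,  0.367, -0.001]), 0.82)]
side bottle [(array([ 0.679, -0.41 ,  0.006]), 0.67)]
side slide_box []
side dish []
1.1 [0.269 0.619 0.223] [-0.639 -3.076 -0.   ] [-0.419 -0.363 -0.029] 0.08712108140360049 0.0187
```

View pics/top0.png

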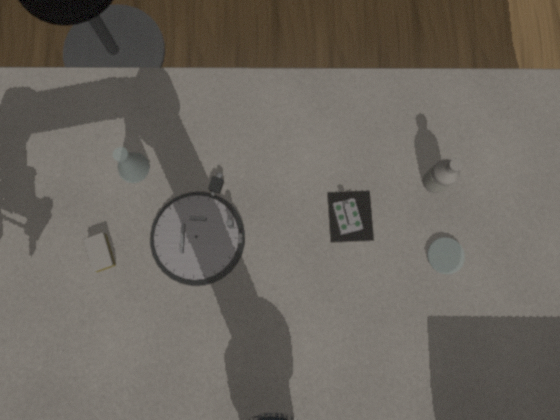

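View pics/side0.png

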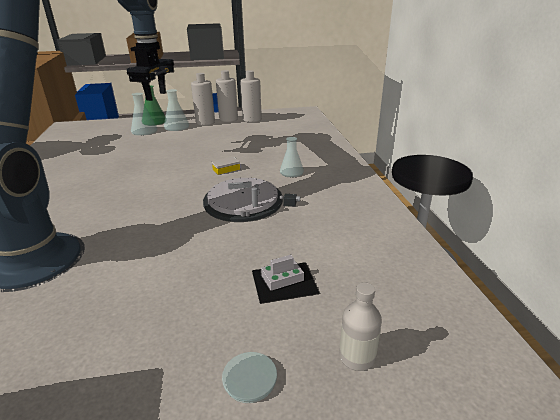

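The top view shows the stage at (196,237), its post at (230,215), the housing at (216,182) and the block on its mat at (350,215). The side view agrees with this. Next I'll get the yaws from the depth data.

```bash
python3 - <<'E'
from h import *
np.set_printoptions(precision=4,suppress=True)
def box(X):
    r=cv2.minAreaRect((X*1000).astype(np.float32));return np.round(r[0],1),np.round(r[1],1),round(r[2],1)
for c in("top","side"):
    p,d=snap(c);P=cloud(d,c);ok=d>0
    z=P[...,2]
    near=lambda x,y,r:ok&(np.hypot(P[...,0]-x,P[...,1]-y)<r)
    m=near(.584,-.186,.07)
    for lo,hi in((.02,.036),(.05,.066)):
        k=m&(z>lo)&(z<hi);X=P[k];print(c,'block',lo,k.sum(),np.median(X[:,2]),box(X[:,:2]))
    r=np.hypot(P[...,0]-.528,P[...,1]-.190)
    k=ok&(r>.128)&(r<.18)&(z>.015)&(z<.04);X=P[k][:,:2];q=X.mean(0)-[.528,.19];print('housing',k.sum(),q,np.degrees(np.arctan2(q[1],q[0])))
    k=ok&(r<.118)&(z>.02)&(z<.037);print('top disc',k.sum(),np.median(z[k]),cv2.minEnclosingCircle((P[k][:,:2]*1000).astype(np.float32)))
    k=ok&(r<.12)&(z>.075)&(z<.095);print('post',k.sum(),P[k].mean(0) if k.any() else 0)
    k=ok&(r<.07)&(z>.041)&(z<.056);print('fence',k.sum(),P[k].mean(0) if k.any() else 0)
E
```

```text
top block 0.02 573 0.02706040488736207 (array([ 583.7, -184.2]), array([80.6, 56.8]), 14.6)
top block 0.05 123 0.056103867922520846 (array([ 584.1, -184. ]), array([50.1, 15.5]), 12.5)
housing 180 [ 0.1412 -0.0434] -17.096693759082637
top disc 5352 0.029197475273168433 ((534.721923828125, 189.76544189453125), 111.3423080444336)
post 38 [0.5564 0.1065 0.0834]
fence 157 [0.5386 0.2127 0.0467]
side block 0.02 522 0.02760057751208883 (array([ 584.8, -185.5]), array([80.8, 58.7]), 12.9)
side block 0.05 151 0.05659779074487221 (array([ 584.6, -185.7]), array([50.4, 15.6]), 16.3)
housing 116 [ 0.1408 -0.0496] -19.395799708118474
top disc 1780 0.029544922062822644 ((532.6907348632812, 188.39988708496094), 111.5241928100586)
post 26 [0.5575 0.1037 0.082 ]
fence 90 [0.5351 0.2136 0.0457]
```

```bash
python3 -m jog '[[0.1,-0.17,0,0,0,-0.11,-1],[0.2,-0.34,0,0,0,-0.22,-1],[0.3,-0.52,0,0,0,-0.33,-1],[0.4,-0.7,0,0,0,-0.44,-1],[0.5,-0.86,0,0,0,-0.54,-1]]' 15; python3 -m jog '[[0.09,-0.17,-0.05,0,0,0,-1],[0.18,-0.34,-0.1,0,0,0,-1],[0.27,-0.51,-0.15,0,0,0,-1],[0.36,-0.68,-0.2,0,0,0,-1],[0.46,-0.853,-0.23,0,0,0,-0.5]]'
```

```text
clock: 1.82
ee_pos: [0.4198, 0.3591, 0.223]
tool_rot: [1.856, 2.535, 0.001]
contact_force: [0.8, -0.3, 0.0]
width: 0.0869
clock: 2.45
ee_pos: [0.5573, 0.1039, 0.1531]
tool_rot: [-1.847, -2.541, -0.0]
contact_force: [-0.4, 1.2, 0.5]
width: 0.0827
```

```bash
python3 -m jog '[[0,0.003,-0.12,0,0,0,-0.4],[0,0.003,-0.24,0,0,0,-0.4],[0,0.003,-0.337,0,0,0,-0.4],[0,0.003,-0.337,0,0,0,1],[0,0.003,-0.337,0,0,0,1]]' 15; python3 -m jog '[[0,0,0,0,0,0,1],[0,0,0,0,0,0,1],[0,0,0,0,0,0,1],[0,0,0,0,0,0,1],[0,0,0,0,0,0,1]]'
python3 - <<'E'
from h import *
c=np.array([.530,.190]);p=sensors.get_state()["ee_pos"][:2]
v=p-c;print(np.linalg.norm(v),np.degrees(np.arctan2(v[1],v[0])))
for a in (15,30,45,60,70,73,75):
    t=np.radians(a);R=np.array([[np.cos(t),-np.sin(t)],[np.sin(t),np.cos(t)]]);print(a,np.round((R@v-v)/.3,3),round(a/90,3))
E
```

```text
clock: 3.08
ee_pos: [0.5579, 0.1063, 0.0536]
tool_rot: [1.848, 2.539, 0.002]
contact_force: [0.1, -1.7, 0.3]
width: 0.0485
clock: 3.7
ee_pos: [0.5573, 0.1063, 0.053]
tool_rot: [1.848, 2.54, 0.001]
contact_force: [-0.5, -1.0, 3.3]
width: 0.0155
0.08802787358863066 -71.93278731489141
15 [0.069 0.033] 0.167
30 [0.127 0.083] 0.333
45 [0.171 0.146] 0.5
60 [0.196 0.218] 0.667
70 [0.202 0.269] 0.778
73 [0.202 0.284] 0.811
75 [0.202 0.295] 0.833
```

```bash
python3 -m jog '[[0.043,0.018,0,0,0,0.1,1],[0.082,0.042,0,0,0,0.2,1],[0.117,0.072,0,0,0,0.3,1],[0.147,0.107,0,0,0,0.4,1],[0.171,0.146,0,0,0,0.5,1]]'
python3 - <<'E'
from h import *
for c in("top","side"):
    p,d=snap(c)
    for n in("stage_center","post_top"):
        print(c,n,[(w(x["centre"],c).round(3),round(x["score"],2)) for x in tip_of(n,c)[:1]])
E
```

```text
clock: 4.32
ee_pos: [0.6093, 0.1494, 0.053]
tool_rot: [0.73, 3.054, -0.0]
contact_force: [0.2, -0.9, 3.1]
width: 0.0155
top stage_center []
top post_top []
side stage_center [(array([0.527, 0.189, 0.029]), 0.98)]
side post_top [(array([0.605, 0.15 , 0.087]), 0.62)]
```

```bash
python3 -m jog '[[0.014,0.033,0,0,0,0.078,1],[0.023,0.062,0,0,0,0.144,1],[0.029,0.092,0,0,0,0.211,1],[0.031,0.118,0,0,0,0.267,1],[0.031,0.118,0,0,0,0.267,1]]'
python3 -m jog '[[0,0.005,0,0,0,0.011,1],[0,0.01,0,0,0,0.022,1],[0,0.015,0,0,0,0.033,1],[0,0.015,0,0,0,0.033,1],[0,0.015,0,0,0,0.033,1]]'
```

```text
clock: 5.25
ee_pos: [0.6196, 0.185, 0.053]
tool_rot: [0.085, 3.136, 0.001]
contact_force: [5.8, 0.3, 0.1]
width: 0.0154
clock: 5.88
ee_pos: [0.6193, 0.1852, 0.0529]
tool_rot: [0.009, 3.139, -0.007]
contact_force: [4.4, -5.6, 2.8]
width: 0.0157
```

```bash
python3 -m jog '[[0,0.005,0,0,0,0.01,1],[0,0.01,0,0,0,0.02,1],[0,0.01,0,0,0,0.02,1],[0,0.01,0,0,0,0.02,1],[0,0.01,0,0,0,0.02,1]]'
python3 -m jog '[[0,0.005,0,0,0,0.01,1],[0,0.01,0,0,0,0.02,1],[0,0.01,0,0,0,0.02,1],[0,0.01,0,0,0,0.02,1],[0,0.01,0,0,0,0.02,1]]'
```

```text
clock: 6.5
ee_pos: [0.6194, 0.1881, 0.0529]
tool_rot: [-0.041, 3.139, -0.008]
contact_force: [4.5, -4.7, 2.8]
width: 0.0153
clock: 7.12
ee_pos: [0.6195, 0.193, 0.0529]
tool_rot: [-0.093, 3.137, -0.004]
contact_force: [5.0, -3.7, 1.6]
width: 0.0152
```

```bash
python3 -m jog '[[0,0.004,0,0,0,0.01,1],[0,0.008,0,0,0,0.01,1],[0,0.008,0,0,0,0.01,1],[0,0.008,0,0,0,0.01,1],[0,0.008,0,0,0,0.01,1]]'
python3 - <<'E'
from h import *
p,d=snap("side","s1.png")
E
```

```text
clock: 7.75
ee_pos: [0.6194, 0.1947, 0.0529]
tool_rot: [-0.116, 3.136, -0.006]
contact_force: [5.7, -3.9, 3.6]
width: 0.0156
```

```bash
python3 -c "
import cv2
i=cv2.imread('pics/s1.png')[140:240,170:330];cv2.imwrite('pics/s1c.png',cv2.resize(i,None,fx=5,fy=5,interpolation=cv2.INTER_CUBIC))"
```

```text
(no output)
```

View pics/s1c.png

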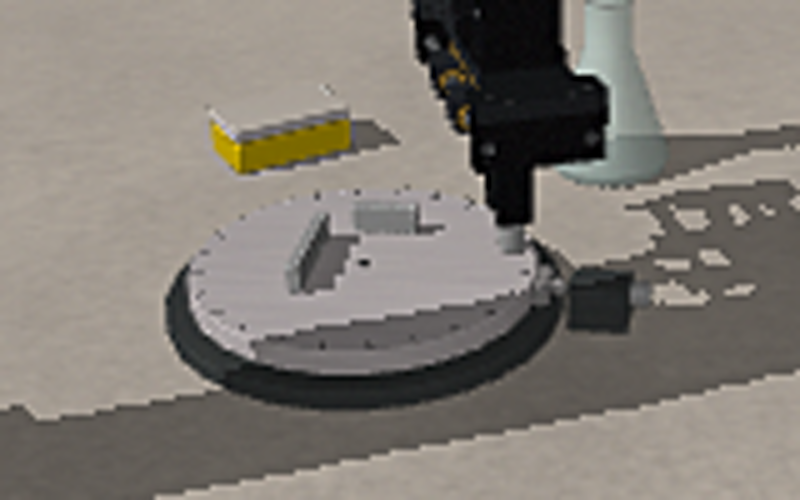

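```bash
python3 -m jog '[[0,0.004,0,0,0,0.01,1],[0,0.008,0,0,0,0.01,1],[0,0.008,0,0,0,0.01,1],[0,0.008,0,0,0,0.01,1],[0,0.008,0,0,0,0.01,1]]'
python3 -m jog '[[0,0.004,0,0,0,0.01,1],[0,0.008,0,0,0,0.01,1],[0,0.008,0,0,0,0.01,1],[0,0.008,0,0,0,0.01,1],[0,0.008,0,0,0,0.01,1]]'

```

```text
clock: 8.43
ee_pos: [0.6194, 0.195, 0.0529]
tool_rot: [-0.139, 3.136, -0.01]
contact_force: [4.7, -7.0, 4.4]
width: 0.0157
clock: 9.05
ee_pos: [0.6193, 0.1974, 0.0529]
tool_rot: [-0.164, 3.135, -0.01]
contact_force: [3.9, -6.1, 3.9]
width: 0.0156
```

```bash
python3 -m jog '[[0,0,0,0,0,0,-0.4],[0,0,0,0,0,0,-0.4],[0,0,0,0,0,0,-0.4],[0,0,0.1,0,0,0,-0.4],[0,0,0.3,0,0,0,-0.4]]'
python3 -m jog '[[-0.1,-0.15,0.1,0,0,0,-1],[-0.15,-0.35,0.1,0,0,0,-1],[-0.15,-0.5,0.1,0,0,0,-1],[-0.15,-0.7,0.1,0,0,0,-1],[-0.15,-0.85,0.1,0,0,0,-1]]'
python3 - <<'E'
from h import *
for c in("top","side"):
    p,d=snap(c,c+'2.png');P=cloud(d,c);ok=d>0;z=P[...,2]
    for n in("stage_center","post_top","fence_long","fence_short","stage_base"):
        print(c,n,[(w(x["centre"],c).round(3),round(x["score"],2)) for x in tip_of(n,c)[:1]])
    r=np.hypot(P[...,0]-.530,P[...,1]-.190)
    k=ok&(r<.12)&(z>.075)&(z<.095);print('post',k.sum(),P[k].mean(0).round(4))
    k=ok&(r<.07)&(z>.041)&(z<.056);k=cv2.connectedComponentsWithStats(k.astype(np.uint8))
    for i in range(1,k[0]):
        X=P[k[1]==i]; 
        if len(X)>8: print('fence',len(X),X.mean(0).round(4),cv2.minAreaRect((X[:,:2]*1000).astype(np.float32)))
i=cv2.imread('pics/top2.png')[165:295,130:270];a=cv2.resize(i,None,fx=3.5,fy=3.5,interpolation=cv2.INTER_CUBIC)[:420]
j=cv2.imread('pics/side2.png')[165:235,190:310];b=cv2.resize(j,None,fx=2.5,fy=2.5,interpolation=cv2.INTER_CUBIC)
o=np.zeros((455,800,3),np.uint8);o[:a.shape[0],:a.shape[1]]=a;o[:b.shape[0],500:500+b.shape[1]]=b;cv2.imwrite('pics/c2.png',o)
E
```

```text
clock: 9.68
ee_pos: [0.6145, 0.203, 0.1401]
tool_rot: [0.172, -3.129, 0.003]
contact_force: [1.0, 1.5, 0.6]
width: 0.0564
clock: 10.3
ee_pos: [0.5716, -0.0539, 0.1723]
tool_rot: [0.169, -3.136, -0.0]
contact_force: [0.6, 0.5, 0.1]
width: 0.0869
top stage_center [(array([0.527, 0.193, 0.031]), 0.87)]
top post_top [(array([0.62 , 0.198, 0.086]), 0.8)]
top fence_long [(array([0.499, 0.197, 0.029]), 0.7)]
top fence_short [(array([0.542, 0.234, 0.03 ]), 0.5)]
top stage_base [(array([0.533, 0.193, 0.   ]), 0.79)]
post 37 [0.6179 0.1969 0.083 ]
fence 62 [0.5445 0.2335 0.0467] ((544.6560668945312, 233.59349060058594), (7.918067932128906, 39.63444137573242), 73.60419464111328)
fence 101 [0.496  0.1952 0.0469] ((496.3802795410156, 195.70089721679688), (72.30147552490234, 7.877810955047607), 74.07660675048828)
side stage_center [(array([0.528, 0.192, 0.03 ]), 0.58)]
side post_top [(array([0.618, 0.198, 0.086]), 0.73)]
side fence_long [(array([0.5  , 0.192, 0.027]), 0.58)]
side fence_short [(array([0.543, 0.23 , 0.03 ]), 0.62)]
side stage_base [(array([ 0.531,  0.193, -0.   ]), 0.96)]
post 0 [nan nan nan]
fence 39 [0.5451 0.2317 0.0457] ((546.27734375, 233.71714782714844), (13.604819297790527, 37.966514587402344), 74.7693099975586)
fence 46 [0.4961 0.1884 0.0462] ((497.22601318359375, 193.73423767089844), (67.79926300048828, 8.936177253723145), 72.54647827148438)<stdin>:7: RuntimeWarning: Mean of empty slice.
  ret = um.true_divide(
```

View pics/c2.png

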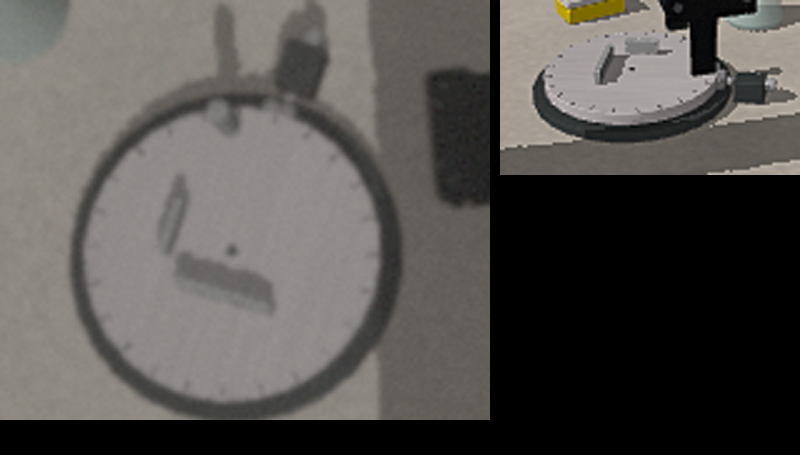

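```bash
python3 - <<'E'
from h import *
c0=np.array([.5286,.192])
for c in("top","side"):
    D=np.stack([snap(c)[1] for _ in range(6)]);D[D==0]=np.nan
    d=np.nan_to_num(np.nanmedian(D,0));P=cloud(d,c);z=P[...,2];q=P[...,:2]-c0
    r=np.hypot(q[...,0],q[...,1]);th=np.degrees(np.arctan2(q[...,1],q[...,0]))
    near=(d>0)&(abs(th+18)<16)
    k=near&(r>.118)&(r<.155)&(z>.0235)&(z<.034)
    X=q[k]*1000;rc=cv2.minAreaRect(X.astype(np.float32));m=np.array(rc[0])
    print(c,k.sum(),np.median(z[k]),'mean dir',np.degrees(np.arctan2(*X.mean(0)[::-1])),rc,'rect dir',np.degrees(np.arctan2(m[1],m[0])))
    k=near&(r>.158)&(r<.18)&(z>.012)&(z<.034);X=q[k]*1000
    print(' knob',k.sum(),X.mean(0),np.degrees(np.arctan2(*X.mean(0)[::-1])))
    k=near&(r>.099)&(r<.113)&(z>.031)&(z<.06);print(' pins',k.sum(),np.c_[r[k]*1000,th[k],z[k]*1000].round(1).tolist()[:30])
E
```

```text
top 145 0.026904768955277342 mean dir -17.738301059059893 ((130.09347534179688, -41.72238540649414), (29.974647521972656, 36.53422927856445), 72.88775634765625) rect dir -17.7816080275441
 knob 40 [156.03948403 -50.64039338] -17.9801007225529
 pins 3 [[103.7, -7.9, 31.1], [103.7, -15.1, 31.4], [100.6, -23.3, 31.4]]
side 63 0.027318329620813528 mean dir -19.31079095718577 ((129.4203643798828, -43.421165466308594), (26.319944381713867, 36.0291748046875), 74.57197570800781) rect dir -18.546854846098846
 knob 41 [154.95209765 -55.45295506] -19.690846089769778
 pins 0 []
```

```bash
python3 - <<'E'
from h import *
D=np.mean([snap("top")[0].astype(float) for _ in range(8)],0)[:,:,::-1]
i=D[168:208,180:236];i=np.clip(i*1.7,0,255).astype(np.uint8)
a=cv2.resize(i,None,fx=14,fy=14,interpolation=cv2.INTER_CUBIC)
k=optics.calibration("top");K=np.array(k["K"]);R=np.array(k["R"]);t=np.array(k["t"])
def pj(X):
    c=K@(R@np.array(X)+t);return c[:2]/c[2]
c0=np.array([.5286,.192])
for ang,col in((-16.2,(0,0,255)),(-17.7,(0,255,0)),(-19,(255,0,0))):
    u=np.array([np.cos(np.radians(ang)),np.sin(np.radians(ang))])
    pts=[tuple(((pj([*(c0+u*r),.029])-[180,168]+.5)*14).astype(int).tolist()) for r in(.09,.175)]
    cv2.line(a,pts[0],pts[1],col,1)
cv2.imwrite('pics/z.png',a)
E
```

```text
(no output)
```

View pics/z.png

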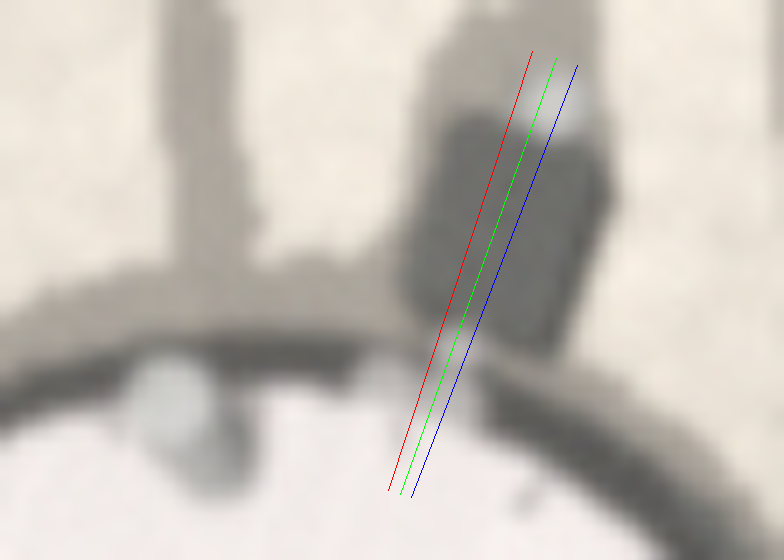

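Measured at the pins, the stage looks about 1.5–2° past centre: their midpoint lies near -16.2°, and the housing axis near -18°. I'll go back, grip the post at its predicted detent position, and let it settle.

```bash
python3 -m jog '[[0.05,0.2,0,0,0,-0.02,-0.4],[0.1,0.4,0,0,0,-0.04,-0.4],[0.15,0.6,0,0,0,-0.065,-0.4],[0.15,0.82,0,0,0,-0.065,-0.4],[0.15,0.82,-0.1,0,0,-0.065,-0.4]]'
python3 -m jog '[[0,0,-0.15,0,0,0,-0.4],[0,0,-0.293,0,0,0,-0.4],[0,0,-0.293,0,0,0,1],[0,0,-0.293,0,0,0,1],[0,0,-0.293,0,0,0,1]]' 20
python3 -m jog '[[0,0,0,0,0,0,1],[0,0,0,0,0,0,1],[0,0,0,0,0,0,1],[0,0,0,0,0,0,1],[0,0,0,0,0,0,1]]'
```

```text
clock: 12.52
ee_pos: [0.618, 0.2031, 0.1444]
tool_rot: [-0.026, 3.137, 0.01]
contact_force: [-0.5, -1.1, 0.5]
width: 0.0614
clock: 13.15
ee_pos: [0.6191, 0.1946, 0.057]
tool_rot: [-0.01, 3.138, 0.002]
contact_force: [-0.9, 0.1, 0.3]
width: 0.0387
clock: 13.78
ee_pos: [0.6183, 0.1946, 0.0556]
tool_rot: [-0.01, 3.14, 0.002]
contact_force: [-1.0, 2.0, 6.4]
width: 0.0153
```

```bash
python3 -m jog '[[0,0,0,0,0,0,-0.4],[0,0,0,0,0,0,-0.4],[0,0,0,0,0,0,-0.4],[0,0,0.1,0,0,0,-0.4],[0,0,0.3,0,0,0,-0.4]]'
python3 -m jog '[[-0.1,-0.15,0.1,0,0,0,-1],[-0.15,-0.35,0.1,0,0,0,-1],[-0.15,-0.5,0.1,0,0,0,-1],[-0.15,-0.7,0.1,0,0,0,-1],[-0.15,-0.9,0.1,0,0,0,-1]]'
cat > m.py <<'E'
from h import *
c="top"
F=[snap(c) for _ in range(6)]
d=np.median([f[1] for f in F],0);P=cloud(d,c);ok=d>0;z=P[...,2]
r=np.hypot(P[...,0]-.5286,P[...,1]-.192)
k=ok&(r<.12)&(z>.075)&(z<.095);print('post',k.sum(),P[k].mean(0).round(4))
k=ok&(r<.07)&(z>.041)&(z<.056);k=cv2.connectedComponentsWithStats(k.astype(np.uint8))
for i in range(1,k[0]):
    X=P[k[1]==i]
    if len(X)>8: print('fence',len(X),X.mean(0).round(4),cv2.minAreaRect((X[:,:2]*1000).astype(np.float32)))
D=np.mean([f[0].astype(float) for f in F],0)[:,:,::-1]
i=D[168:208,180:236];i=np.clip(i*1.7,0,255).astype(np.uint8)
cv2.imwrite('pics/z2.png',cv2.resize(i,None,fx=14,fy=14,interpolation=cv2.INTER_CUBIC))
E
python3 m.py
```

```text
clock: 14.4
ee_pos: [0.6153, 0.1931, 0.1423]
tool_rot: [0.01, -3.135, 0.004]
contact_force: [0.8, -0.4, 0.0]
width: 0.0564
clock: 15.02
ee_pos: [0.5721, -0.0776, 0.1746]
tool_rot: [0.011, -3.142, -0.0]
contact_force: [1.6, 0.1, -0.1]
width: 0.0863
post 38 [0.618  0.1944 0.0833]
fence 58 [0.5456 0.2331 0.047 ] ((545.791259765625, 233.25079345703125), (8.19149112701416, 39.09939193725586), 73.54875183105469)
fence 102 [0.4963 0.197  0.047 ] ((496.35577392578125, 196.8580322265625), (71.50794982910156, 7.633640289306641), 72.17279052734375)
```

View pics/z2.png

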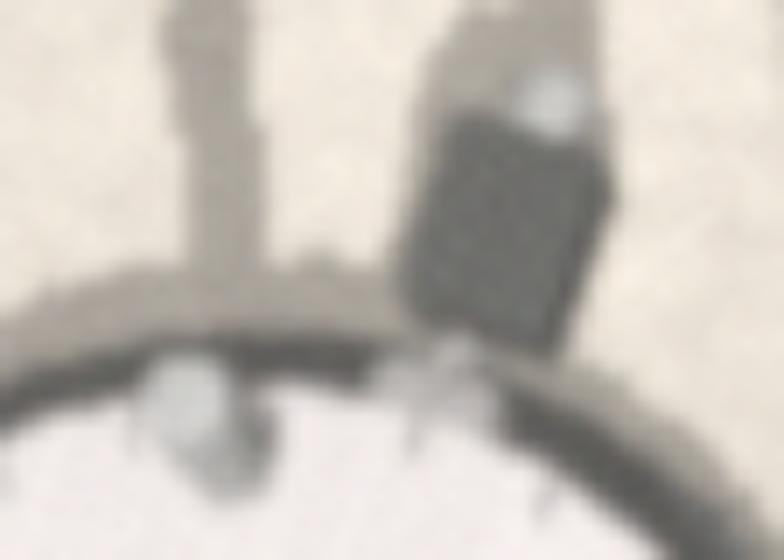

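The post moved 2.5 mm back, to y = 0.1944. The pins at (400,380) and (480,405) now straddle the ball at (458,350) evenly, so the stage is in its detent at a yaw of about 72.2°. On to the block.

```bash
python3 -m jog '[[0.01,-0.1,-0.05,0,0,0.05,-1],[0.02,-0.2,-0.1,0,0,0.1,-1],[0.04,-0.3,-0.2,0,0,0.15,-1],[0.04,-0.358,-0.25,0,0,0.15,-1],[0.04,-0.358,-0.25,0,0,0.15,-1]]'
```

```text
clock: 15.95
ee_pos: [0.5835, -0.1832, 0.0983]
tool_rot: [0.376, -3.116, -0.002]
contact_force: [-0.8, 0.6, 0.2]
width: 0.0872
```

```bash
python3 -m jog '[[0.003,-0.006,-0.08,0,0,0,-1],[0.003,-0.006,-0.15,0,0,0,-1],[0.003,-0.006,-0.216,0,0,0,-1],[0.003,-0.006,-0.216,0,0,0,-1],[0.003,-0.006,-0.216,0,0,0,1]]' 50; python3 -m jog '[[0,0,0,0,0,0,1],[0,0,0,0,0,0,1],[0,0,0,0,0,0,1],[0,0,0,0,0,0,1],[0,0,0,0,0,0,1]]';python3 -m jog '[[0,0,0,0,0,0,1],[0,0,0,0,0,0,1],[0,0,0.07,0,0,0,1],[0,0,0.2,0,0,0,1],[0,0,0.3,0,0,0,1]]'
```

```text
clock: 16.58
ee_pos: [0.5861, -0.1848, 0.0356]
tool_rot: [-0.38, 3.117, -0.0]
contact_force: [-0.3, -0.1, 0.4]
width: 0.0825
clock: 17.2
ee_pos: [0.5854, -0.1852, 0.0348]
tool_rot: [0.379, -3.119, -0.0]
contact_force: [-0.1, -0.3, 0.1]
width: 0.0351
clock: 17.82
ee_pos: [0.585, -0.1851, 0.1252]
tool_rot: [0.379, -3.118, -0.001]
contact_force: [1.3, 1.3, -3.4]
width: 0.0139
```

```bash
python3 -m jog '[[-0.015,0.12,0.067,0,0,-0.11,1],[-0.03,0.24,0.067,0,0,-0.22,1],[-0.05,0.36,0.067,0,0,-0.33,1],[-0.065,0.48,0.067,0,0,-0.44,1],[-0.083,0.6,0.067,0,0,-0.55,1]]'; python3 -m jog '[[-0.015,0.12,0,0,0,-0.11,1],[-0.03,0.24,0,0,0,-0.22,1],[-0.05,0.36,0,0,0,-0.33,1],[-0.065,0.48,0,0,0,-0.44,1],[-0.083,0.6,0,0,0,-0.55,1]]'; python3 -m jog '[[0,0.01,0,0,0,-0.1,1],[0,0.017,0,0,0,-0.2,1],[0,0.017,0,0,0,-0.253,1],[0,0.017,0,0,0,-0.253,1],[0,0.017,0,0,0,-0.253,1]]'
python3 m.py
```

```text
clock: 18.45
ee_pos: [0.5594, -0.004, 0.1441]
tool_rot: [-0.969, -2.987, 0.001]
contact_force: [-0.3, 0.3, -4.1]
width: 0.0137
clock: 19.08
ee_pos: [0.5346, 0.1758, 0.1441]
tool_rot: [-2.131, -2.307, 0.002]
contact_force: [-0.2, 0.5, -2.8]
width: 0.0136
clock: 19.7
ee_pos: [0.5352, 0.1799, 0.1445]
tool_rot: [-2.539, -1.85, 0.001]
contact_force: [0.7, -0.2, -3.3]
width: 0.0133
post 1 [0.6201 0.1874 0.0809]
fence 46 [0.4904 0.1784 0.0469] ((490.3333740234375, 178.4220733642578), (32.13871765136719, 7.482115745544434), 72.17982482910156)
```

```bash
python3 -m jog '[[0,0,-0.08,0,0,0,1],[0,0,-0.16,0,0,0,1],[0,0,-0.24,0,0,0,1],[0,0,-0.265,0,0,0,1],[0,0,-0.265,0,0,0,1]]'; python3 -m jog '[[0,0,-0.004,0,0,0,1],[0,0,-0.008,0,0,0,1],[0,0,-0.012,0,0,0,1],[0,0,-0.014,0,0,0,1],[0,0,-0.014,0,0,0,1]]'
```

```text
clock: 20.62
ee_pos: [0.5357, 0.1799, 0.0653]
tool_rot: [2.54, 1.849, -0.0]
contact_force: [-0.5, 0.2, -3.7]
width: 0.0138
clock: 21.25
ee_pos: [0.5356, 0.1799, 0.0612]
tool_rot: [2.54, 1.849, 0.0]
contact_force: [0.4, -0.4, -3.7]
width: 0.0134
```

```bash
python3 -m jog '[[0,0,-0.004,0,0,0,1],[0,0,-0.004,0,0,0,1],[0,0,-0.004,0,0,0,1],[0,0,-0.004,0,0,0,1],[0,0,-0.004,0,0,0,1]]'; python3 -m jog '[[0,0,-0.004,0,0,0,1],[0,0,-0.004,0,0,0,1],[0,0,-0.004,0,0,0,1],[0,0,-0.004,0,0,0,1],[0,0,-0.004,0,0,0,1]]'
```

```text
clock: 21.88
ee_pos: [0.5357, 0.18, 0.0609]
tool_rot: [-2.54, -1.848, -0.001]
contact_force: [-2.7, 0.0, 6.0]
width: 0.0135
clock: 22.5
ee_pos: [0.5357, 0.18, 0.0608]
tool_rot: [-2.539, -1.848, -0.001]
contact_force: [-5.8, -0.6, 14.3]
width: 0.0135
```

```bash
python3 -m jog '[[0,0,0.004,0,0,0,1],[-0.01,0.003,0.004,0,0,0,1],[-0.02,0.006,0.004,0,0,0,1],[-0.03,0.01,0.004,0,0,0,1],[-0.03,0.01,0.004,0,0,0,1]]'; python3 -m jog '[[-0.003,0.001,0,0,0,0,1],[-0.006,0.002,0,0,0,0,1],[-0.01,0.003,0,0,0,0,1],[-0.01,0.003,0,0,0,0,1],[-0.01,0.003,0,0,0,0,1]]'
cat > s.py <<'E'
from h import *
s=sensors.get_state();a=np.radians(72.2);R=np.array([[np.cos(a),np.sin(a)],[-np.sin(a),np.cos(a)]])
rv=s["tool_rot"];y=cv2.Rodrigues(np.array(rv,float))[0][:,1]
print('local mm',(R@(np.array(s["ee_pos"][:2])-[.5285,.1925])*1e3).round(1),'F local',(R@np.array(s["contact_force"][:2])).round(1),'Fz',round(s["contact_force"][2],1),'M',np.round(s["wrist_torque"],2),'yaw',np.degrees(np.arctan2(y[1],y[0])).round(2)+90)
E
python3 s.py
```

```text
clock: 23.12
ee_pos: [0.5282, 0.1833, 0.0609]
tool_rot: [2.539, 1.848, 0.006]
contact_force: [4.6, -1.3, 6.4]
width: 0.0134
clock: 23.75
ee_pos: [0.527, 0.1837, 0.061]
tool_rot: [2.538, 1.845, 0.01]
contact_force: [8.1, -2.5, 3.7]
width: 0.0132
local mm [-8.9 -1.3] F local [ 0.1 -8.4] Fz 3.7 M [-0.64 -1.51 -0.08] yaw 72.05
```

```bash
python3 -m jog '[[0.003,0.01,0,0,0,0,1],[0.006,0.02,0,0,0,0,1],[0.009,0.028,0,0,0,0,1],[0.011,0.035,0,0,0,0,1],[0.011,0.035,0,0,0,0,1]]';python3 s.py;  python3 -m jog '[[0.002,0.006,0,0,0,0,1],[0.004,0.012,0,0,0,0,1],[0.004,0.012,0,0,0,0,1],[0.004,0.012,0,0,0,0,1],[0.004,0.012,0,0,0,0,1]]';python3 s.py
```

```text
clock: 24.38
ee_pos: [0.529, 0.1896, 0.061]
tool_rot: [2.538, 1.842, -0.0]
contact_force: [4.0, -10.8, 9.5]
width: 0.0139
local mm [-2.6 -1.4] F local [-9.  -7.1] Fz 9.5 M [-2.42 -0.68  0.04] yaw 71.93
clock: 25.0
ee_pos: [0.53, 0.1927, 0.061]
tool_rot: [2.539, 1.841, -0.001]
contact_force: [4.0, -11.7, 10.3]
width: 0.0134
local mm [ 0.7 -1.4] F local [-9.9 -7.4] Fz 10.3 M [-2.5  -0.66  0.09] yaw 71.91
```

```bash
python3 -m jog '[[0,0,0.002,0,0,0,1],[0.002,0.006,0.002,0,0,0,1],[0.002,0.006,0.002,0,0,0,1],[0.002,0.006,0.002,0,0,0,1],[0.002,0.006,0.002,0,0,0,1]]';python3 s.py;  python3 -m jog '[[0.002,0.006,0,0,0,0,1],[0.002,0.006,0,0,0,0,1],[0.002,0.006,0,0,0,0,1],[0.002,0.006,0,0,0,0,1],[0.002,0.006,0,0,0,0,1]]';python3 s.py
cat > v.py <<'E'
from h import *
import sys
ims=[]
for c in("side","top"):
    F=[snap(c) for _ in range(4)];D=np.mean([f[0].astype(float) for f in F],0)[:,:,::-1]
    i=D[150:225,195:310] if c=="side" else D[165:290,140:260]
    ims.append(np.clip(i*1.4,0,255).astype(np.uint8))
    d=np.median([f[1] for f in F],0);P=cloud(d,c);z=P[...,2];q=P[...,:2]-[.5285,.1925];r=np.hypot(q[...,0],q[...,1])
    k=(d>0)&(r<.12)&(z>.075)&(z<.092);print(c,'post?',k.sum(),np.median(P[k],0).round(4))
    k=(d>0)&(r<.06)&(z>.050)&(z<.0575);print(' blocktop',k.sum(),cv2.minAreaRect((P[k][:,:2]*1000).astype(np.float32)) if k.sum()>4 else 0)
    for n in("block","stage_center","fence_short","fence_long"):
        print(' ',n,[(w(x["centre"],c).round(4),round(x["score"],2)) for x in tip_of(n,c)[:1]])
a=cv2.resize(ims[0],(800,520),interpolation=cv2.INTER_CUBIC);cv2.imwrite('pics/'+sys.argv[1],a)
cv2.imwrite('pics/T'+sys.argv[1],cv2.resize(ims[1],None,fx=4.5,fy=4.5,interpolation=cv2.INTER_CUBIC))
E
python3 v.py v1.png
```

```text
clock: 25.62
ee_pos: [0.53, 0.1928, 0.061]
tool_rot: [2.538, 1.84, -0.006]
contact_force: [2.4, -14.2, 8.9]
width: 0.0136
local mm [ 0.8 -1.3] F local [-12.8  -6.7] Fz 8.9 M [-3.03 -0.65  0.13] yaw 71.87
clock: 26.25
ee_pos: [0.53, 0.1929, 0.0611]
tool_rot: [2.539, 1.838, -0.01]
contact_force: [1.6, -18.0, 10.9]
width: 0.0135
local mm [ 0.8 -1.3] F local [-16.6  -7.1] Fz 10.9 M [-3.68 -0.32  0.11] yaw 71.82
side post? 114 [0.5311 0.1869 0.0832]
 blocktop 177 ((529.5335693359375, 190.9301300048828), (79.55964660644531, 56.07621383666992), 72.93487548828125)
  block [(array([0.5305, 0.1881, 0.0303]), 0.76)]
  stage_center [(array([0.53  , 0.1909, 0.0302]), 0.79)]
  fence_short []
  fence_long [(array([0.6158, 0.1959, 0.0874]), 0.67)]
top post? 27 [0.5249 0.174  0.0833]
 blocktop 184 ((520.2942504882812, 166.48304748535156), (24.484989166259766, 55.93870162963867), 71.70950317382812)
  block []
  stage_center [(array([0.5317, 0.1927, 0.0284]), 0.82)]
  fence_short []
  fence_long [(array([0.5002, 0.1925, 0.0297]), 0.47)]
```

View pics/v1.png

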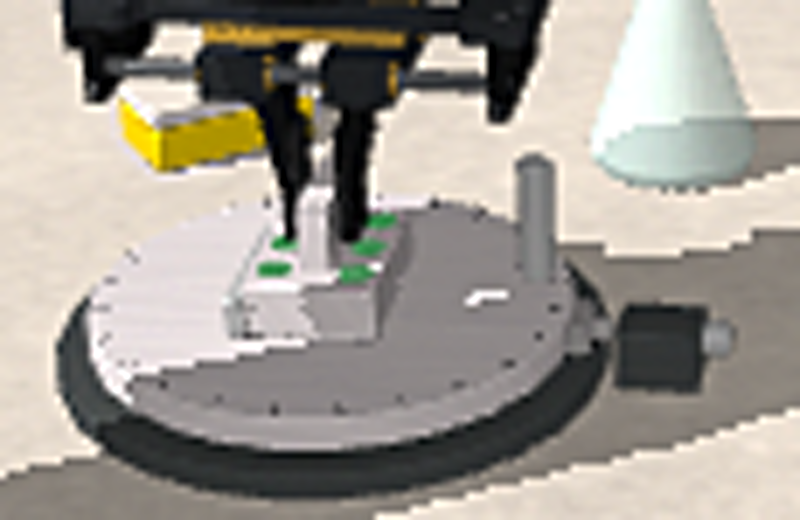

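```bash
python3 -m jog '[[-0.005,0.002,0,0,0,0,1],[-0.01,0.003,0.001,0,0,0,1],[-0.012,0.004,0.002,0,0,0,1],[-0.012,0.004,0.002,0,0,0,1],[-0.012,0.004,0.002,0,0,0,1]]';python3 s.py;  python3 -m jog '[[0,0,0,0,0,0,1],[0,0,0,0,0,0,1],[0,0,0,0,0,0,1],[0,0,0,0,0,0,1],[0,0,0,0,0,0,1]]';python3 s.py
python3 v.py v2.png
```

```text
clock: 27.68
ee_pos: [0.5299, 0.193, 0.0613]
tool_rot: [2.535, 1.834, -0.001]
contact_force: [9.1, -17.9, 1.7]
width: 0.0136
local mm [ 0.9 -1.2] F local [-14.3 -14.1] Fz 1.7 M [-4.08 -2.17  0.15] yaw 71.77
clock: 28.3
ee_pos: [0.5299, 0.193, 0.0613]
tool_rot: [2.535, 1.834, -0.001]
contact_force: [9.4, -18.3, 2.2]
width: 0.0138
local mm [ 0.9 -1.2] F local [-14.6 -14.5] Fz 2.2 M [-4.08 -2.16  0.18] yaw 71.77
side post? 115 [0.5306 0.1871 0.0837]
 blocktop 177 ((529.527587890625, 190.846435546875), (80.14976501464844, 55.308738708496094), 72.30117797851562)
  block [(array([0.5292, 0.1917, 0.0288]), 0.59)]
  stage_center [(array([0.525 , 0.1883, 0.0294]), 0.68)]
  fence_short []
  fence_long [(array([0.5014, 0.1947, 0.0294]), 0.56)]
top post? 25 [0.5248 0.174  0.0834]
 blocktop 183 ((519.029296875, 166.55694580078125), (24.363855361938477, 57.92555618286133), 72.33065032958984)
  block [(array([0.5283, 0.1916, 0.0294]), 0.77)]
  stage_center [(array([0.5296, 0.1935, 0.0315]), 0.83)]
  fence_short []
  fence_long [(array([0.5002, 0.1946, 0.0288]), 0.36)]
```

View pics/Tv2.png

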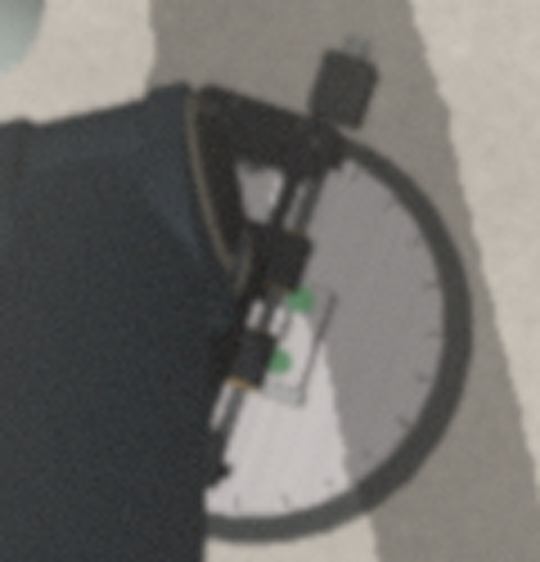

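```bash
python3 - <<'E'
from h import *
F=[snap("side") for _ in range(4)];d=np.median([f[1] for f in F],0);P=cloud(d,"side");z=P[...,2]
k=(d>0)&(np.hypot(P[...,0]-.618,P[...,1]-.195)<.025)&(z>.045)&(z<.09);print(k.sum(),np.median(P[k],0).round(4))
print([(w(x["centre"],"side").round(4),round(x["score"],2)) for x in tip_of("post_top","side")[:2]])
p0=cv2.imread('pics/v1.png');s=cv2.imread('pics/v2.png');cv2.imwrite('pics/c9.png',s)
env.sign_off if 0 else None
E
python3 s.py
```

```text
75 [0.6196 0.189  0.0685]
[(array([0.6146, 0.1929, 0.0867]), 0.55)]
local mm [ 0.9 -1.2] F local [-14.2 -13.7] Fz 1.4 M [-4.18 -2.16  0.17] yaw 71.77
```

View pics/v2.png

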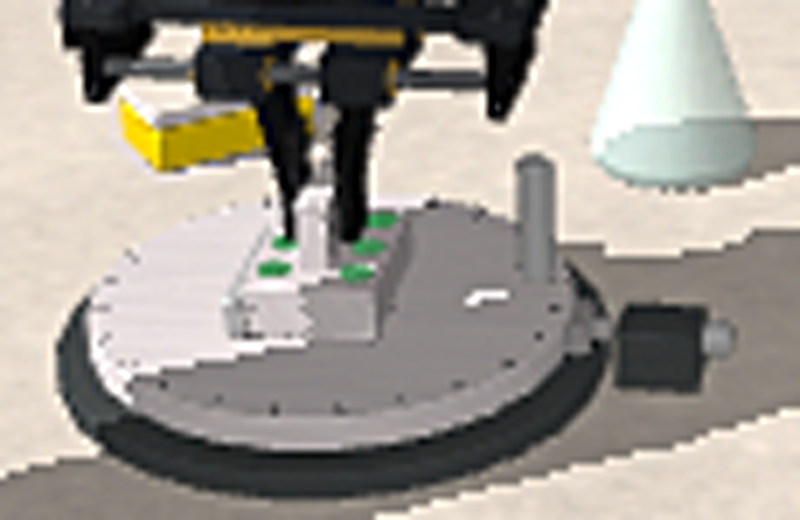

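```bash
python3 -c "
from rig import env
print(env.sign_off())"
```

```text
the job is handed in; nothing more can be done
None
```

The stage is turned into its detent and the block is pressed into the corner, still held by the gripper. I handed the job in at about 29 s; sign-off gives no verdict.

- **Turning the stage:** On the first turn I went about 1.6° too far. I gripped the post again, moved it back and let go. The pins then sat evenly either side of the ball, with the stage at a yaw of about 72.2°; the housing direction gives 71–72° for the detent.
- **Block in the corner:** I gripped the block by its rib, set it on the stage, pushed it against the long fence and then the short one. It stopped moving while the force kept rising.
- **Final push:** The tool reads about 14 N towards each fence, with a light downward push. These figures include any friction under the block.
- **Position:** The last tool reading is 0.9 mm and -1.2 mm from my estimate of the home position. That is about the 2 mm error of the camera calibration. The tool's yaw is 71.8°, within 0.5° of the stage.
- **Stage and bystanders:** In the last side picture the post has not moved, and the flask and slide box look undisturbed. I didn't measure any of the bystanders again, and the bottle and dish were not in the last crops.
- **Disagreements:** With the gripper in the way, the networks' last estimates of the stage centre and block scattered by 3–5 mm. The top camera could no longer see the post or the whole block. I relied on the contact forces and the depth data instead.

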